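# Pull-test a handpiece chuck with the slide gauge

### The job

Check that the handpiece's chuck holds its test mandrel: take the pull gauge from its rest, hook it into the mandrel's wire loop and draw it straight out in line with the handpiece until the broad dark band on the gauge's rod stands at the mouth of its housing, hold it there for a full second, and do not pull far past the band. Then ease it back without letting it snap, unhook it and lay it in its slot on the rest as it lay before, rod fully home. Leave the other things where they are.

Things in the scene. Friction and masses are not known exactly. Their poses are not given: they have to be found in the camera images.
- gauge: Pull gauge, loose, 0.13 to 0.2 kg: flat-sided aluminium housing 130 long (x), 20 wide (y), 24 high (z) mm, black end caps, hanging ring behind (to x -84), sprung rod with wire hook in front (+x). Origin: centre of the housing's underside, +z up. Grip the flat sides near the middle from above.
- mouth (a point): Front face of the housing (gauge x +65, z 12 mm) where the rod comes out; the rod's axis runs along gauge x, 12 mm above the underside.
- hook (a point): Seat of the hook (moves with the rod; gauge x +103, z 12 when home; gauge's axes): centre of a 4 mm bar pulled home in it. 4 mm wire, upright plane. From the seat, to wire centres: front leg 4 mm ahead, arch 11 above, stem 22 behind, lip 9 below reaching 5 mm behind. A bar enters from below when 9 to 18 mm behind the seat (best 13.5), then draws in if 5 below to 6 mm above seat height.
- plunger (a joint): How far the rod is drawn out, m: 0 home, end stop 0.046. The broad dark band, 8 mm long, is inside at rest and straddles the mouth from 0.026 to 0.034, middle 0.030; thin lines on the rod come out at 0.010, 0.020, 0.040. Spring: about 2 N to start, 0.45 N per mm, 15.5 N at the band's middle. Let go under load, it snaps home.
- cradle: Fixed aluminium cradle, base 200 x 80 x 12 mm, forked stop 88 mm high above its origin (on the bench). A straight handpiece 26 mm thick lies in it along x, axis 75 mm high, body to +x; the mandrel's loop stands out to -x, the pull direction. It lies with 2 to 12 mm of end play (differs): the pull first drags it (about 4 N) until its collar beds on the stop, then it holds firm.
- loop_bar (a point): Middle of the outermost crossbar of the mandrel's loop, a level rectangle of 4 mm wire 75 mm above the bench; cradle's axes; starts 56 to 76 mm from the cradle's origin towards -x (the mandrel's stick-out differs, so this does not tell the play) and moves with the handpiece. From this bar the opening runs to +x: crossbar centres 28 mm apart, side centres 24 mm apart (24 x 20 mm clear).
- rest: Fixed white instrument rest, base 125 x 160 x 10 mm, with two notched rails 14 mm thick at x = -45 and +45 mm. Origin on the bench under the middle of the gauge's slot. Two probes lie in other notches at y = -76 and -97 mm.
- rest_slot (a point): Middle of the gauge's slot on the rest: level of the rails' floor, 40 mm above the bench, half way between the rails; axes of the rest. The slot runs along x, 28 mm wide between teeth 8 mm high. The gauge starts here: its origin within 6 mm of this point along x, its hook to +x.
- probe_a: Bystander: steel dental probe, 110 mm handle of 8 mm, lying on the rest.
- probe_b: Bystander: second such probe.
- syringe: Bystander: white plastic syringe, 125 mm long, lying on the bench. Origin on the bench under its barrel.
- dish: Bystander: clear round dish, 90 mm across, 16 mm high, with slips of film in it. Origin under its centre.
- jar: Bystander: amber glass jar with black cap, 52 mm across, 68 mm high. Origin under its centre.
- cup: Bystander: white lidded paper cup, 58 mm across, 59 mm high. Origin under its centre.
- disc_box: Bystander: small green box with clear lid, 62 x 47 x 24 mm. Origin under its centre.

How it is judged:
By the outcome, as a careful person would: the job done as asked, in the order asked, and still so for the second after the job is handed in, with the robot touching nothing.
It also fails if it takes over 58 s, if anything falls off the work surface, if the arm or the gripper's body presses on something with over 40 N, if the wrist force passes 120 N, or if a joint passes its speed limit or range.

### The arm

A 6-joint arm with a two-finger parallel gripper is mounted at the origin on the work surface. World frame = base frame: x ahead of the robot, y to its left, z up, the work surface at z = 0. Lengths are in m, angles in rad, forces in N, time in s.
With the tool pointing down it reaches from about 0.325 to 0.775 m from the base axis. Payload 5.5 kg.
Tool frame: the origin (TCP) lies at the very end of the fingers, on their centre line; the grasp point (between the pads) lies 19 mm behind it; z points along the fingers, x is the direction in which the jaws open and shut, and the axes are right-handed (so a half turn about z gives the same grasp; the last joint's range is limited). The gripper opens to 85 mm and grips with 20 to 120 N. Pads are 22 mm wide; open, the fingers measure 114 mm over their backs; the gripper's body (76 mm by 85 mm) begins 54 mm behind the grasp point. The pads swing forward as they close: fully open they stand 13 mm farther back than shut.
Start: joints at [1.239, 0.091, 1.231, -0, 1.82, -0.057], TCP at [0.163, 0.578, 0.231] pointing down, gripper open.
Joint ranges: [-2.87, 2.87], [-0.86, 2.18], [0.17, 2.46], [-1.51, 4.65], [0.06, 2.69], [-2.65, 2.65]. Speed limits (rad/s): [2.57, 2.57, 3.01, 3.14, 3.14, 3.14].

### API

Orientations are given as a unit quaternion [x, y, z, w].
In Python, from bench import manip gives the robot as it stands.
- The arm moves only by the tool send_rows, never from a script. Its argument "rows" is a list of rows, each an object of numbers: "dx", "dy", "dz": the shift along the tool's x, y, z in cm; "spin": the turn about the tool's z in degrees; "gripper": the opening, from 0 (shut) to 1 (fully open). A call has 1 to 12 rows; each row shifts and turns the commanded pose from where the row before left it, along the tool's axes as they then stand; what a row does not reach is not made up. A row lasts 1/10 s, in which the tool goes at most 50 mm and 8.59 degrees, less where a joint would pass 70% of its speed; a pose out of reach is approached as far as the arm can. A call is refused whole if a number of a shift passes 5 or a number of a turn 8.59, either way. A call with a gripper value outside its range is refused whole. The fingers move at their own pace and stop on an object; "force" is the grip in N (left out, the last holds). Time passes only in rows, so rows that do not move let the fingers close. It gives the time, the measured TCP pose, the force and the opening at its end, in the units of the state.
- manip.get_obs(): the state, without advancing time (a new reading comes with each control period).
- manip.capture(name): name is "scene" or "top" or "wrist"; returns a dict with "pixels" (400x640x3 uint8, red, green, blue), "range_z" (400x640 float32, m along the optical axis (not along the pixel's ray), 0 where there is no reading), "K" (3x3 intrinsics, pixels), "R" (3x3) and "t" (3): a world point X has camera coordinates R X + t. Camera axes: x right, y down, z forward; pixel columns grow to the right and rows downward; lengths in m; the calibration is good to about 2 mm. A picture is of the moment at which its call begins.
- manip.sign_off(): hands the job in, once; it reports no verdict.
Trained networks look in the newest picture that a camera, given by its name, has taken for a name from the list of things; names that differ only in an ending like _2 or _b are one class to them, and where a whole thing is asked for, a point or a joint stands for the part that bears it (a point fixed in the world has none). Each returns a list of dicts, best first, with "confidence" (0 to 1); they miss things now and then, are a little off and sometimes report something else, mostly with a low value. They report only what shows in the picture. A call takes as long as a camera call.
- manip.look_for(label, camera): "centre" ([row, column] in pixels, amid what is visible of it).
- manip.outline_of(label, camera): "pixels" (400x640 bool, what is visible of it) and "centre" ([row, column] in pixels, amid what is visible of it).
- manip.place_of(label, camera): "centre" ([row, column] in pixels: a listed point, or the origin of a listed thing).
The state is a dict: "time": time; "joint_positions": joint angles; "qd": joint speeds; "tau": joint torques, N m; "ee_pos": TCP position; "orientation": TCP orientation; "ft_force": force on the tool from outside, world axes, zero at the start; "moment": the same for the moment, N m; "gripper_width": finger opening in m.
Only numpy, scipy, OpenCV 4.12 (cv2) and the standard library are available. Lean on these libraries where they do the work, as an engineer would, in place of code of your own. Each camera call takes 0.05 s, during which the arm holds its last target.

## Working session

There is one attempt and no reset: what is moved stays moved. The work goes in short steps, Python scripts to look and compute and a tool call to move; the robot and the scene stay as the last step left them, time stands still between calls to the robot, and variables do not carry over. Pictures are saved under pics/ and viewed, and the job is handed in when it is done.

Besides the shell and the picture viewer there is one more tool, called after ">>>" by a JSON object that holds its "api" and its "payload". send_rows: Moves the arm, as the interface text tells. Its arguments: {"type":"object","properties":{"rows":{"type":"array"},"force":{"type":"number"}},"required":["rows"]}

```bash
ls; mkdir -p pics; python3 - <<'E'
from bench import manip
import cv2
print(manip.get_obs())
for c in ["scene","top","wrist"]:
    d=manip.capture(c); cv2.imwrite(f"pics/{c}0.png",d["pixels"][:,:,::-1]); print(c,d["K"],d["R"],d["t"])
    for l in ["gauge","mouth","hook","cradle","loop_bar","rest","rest_slot","syringe","jar","cup","dish","disc_box","probe_a"]:
        r=manip.place_of(l,c)
        print(l,[(x["centre"],round(x["confidence"],2)) for x in r[:2]])
print(manip.get_obs()["time"])
E
```

```text
pics
{'time': 0.0, 'joint_positions': array([ 1.23929319e+00,  9.18450686e-02,  1.23187495e+00, -3.07883026e-05,
        1.81980666e+00, -5.67075984e-02]), 'qd': array([ 3.13667468e-04,  4.26125136e-05,  1.00921435e-03, -1.00853630e-03,
        1.12013968e-03,  5.10486548e-04]), 'tau': array([-3.53227028e-05, -4.58718824e+01, -4.18034112e+01, -2.53544495e-04,
        1.13011515e-02,  1.02355321e-05]), 'ee_pos': array([0.16273358, 0.57721548, 0.2301653 ]), 'orientation': array([ 7.97294248e-01,  6.03590049e-01, -7.94518780e-04,  5.51438201e-04]), 'ft_force': array([ 0.18533435, -0.4221977 , -0.11979781]), 'moment': array([-0.0089471 , -0.00214179,  0.023109  ]), 'gripper_width': 0.08568905541674146}
scene [[367.74619488   0.         313.00953348]
 [  0.         367.74619488 203.01500794]
 [  0.           0.           1.        ]] [[ 0.88263332  0.47003995 -0.00456672]
 [ 0.28064496 -0.53473438 -0.79705555]
 [-0.37708993  0.70222616 -0.60388873]] [-0.44624172 -0.12080291  1.20538903]
gauge [([254.4, 239.7], 0.84)]
mouth [([235.0, 258.9], 0.61)]
hook [([225.4, 271.9], 0.41)]
cradle [([1
[... 911 characters left out ...]
.35)]
syringe [([139.4, 312.8], 0.6)]
jar [([128.2, 382.0], 0.83)]
cup [([151.7, 410.0], 0.7), ([217.6, 363.3], 0.44)]
dish [([246.9, 275.1], 0.7)]
disc_box [([258.5, 202.8], 0.93), ([224.5, 388.8], 0.65)]
probe_a [([192.1, 393.0], 0.63), ([199.9, 393.1], 0.51)]
wrist [[307.99035497   0.         323.01802623]
 [  0.         307.99035497 198.65631418]
 [  0.           0.           1.        ]] [[ 0.27186732  0.96233402 -0.00118182]
 [ 0.91117572 -0.2570192   0.32202474]
 [ 0.30959161 -0.08862485 -0.94673052]] [-0.59960052 -0.04251652  0.3818606 ]
gauge []
mouth []
hook []
cradle []
loop_bar []
rest []
rest_slot []
syringe []
jar []
cup []
dish [([379.5, 54.6], 0.6)]
disc_box []
probe_a []
2.1
```

```bash
python3 - <<'E'
import cv2
a=cv2.imread("pics/top0.png"); cv2.imwrite("pics/top0c.png",cv2.resize(a[90:290,160:460],None,fx=2.6,fy=2.6,interpolation=cv2.INTER_CUBIC))
E
```

```text
(no output)
```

View pics/scene0.png

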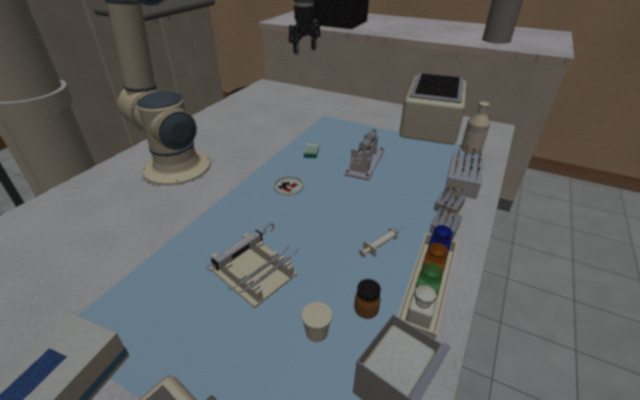

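View pics/top0c.png

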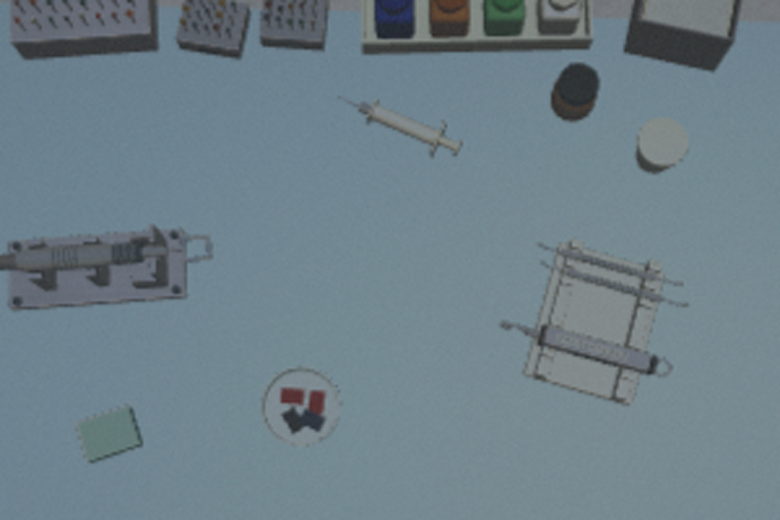

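```bash
cat > h.py <<'E'
import numpy as np, cv2
from bench import manip
def ray(d,p,z):
    v,u=p; K,R,t=d["K"],d["R"],d["t"]
    r=R.T@np.linalg.solve(K,[u,v,1.]); c=-R.T@t
    return c+r*(z-c[2])/r[2]
def proj(d,X):
    c=d["R"]@np.asarray(X,float)+d["t"]; p=d["K"]@c; return p[:2]/p[2]
def cloud(d,m):
    v,u=np.nonzero(m&(d["range_z"]>0)); z=d["range_z"][v,u]
    P=np.linalg.solve(d["K"],np.stack([u,v,np.ones_like(u)]).astype(float))*z
    return (d["R"].T@(P-d["t"][:,None])).T
E
python3 - <<'E'
from h import *
for c in ["top","scene"]:
    d=manip.capture(c); np.savez(f"{c}1.npz",**d)
    for l,z in [("gauge",.04),("mouth",.052),("hook",.052),("rest_slot",.04),("loop_bar",.075),("cradle",0)]:
        print(c,l,[(np.round(ray(d,r["centre"],z),4),round(r["confidence"],2)) for r in manip.place_of(l,c)[:2]])
    for l in ["gauge","cradle","rest"]:
        r=manip.outline_of(l,c)
        if r:
            m=r[0]["pixels"]; np.save(f"{c}_{l}.npy",m); P=cloud(d,m)
            print(l,r[0]["confidence"],m.sum(),np.round(np.percentile(P,[1,50,99],axis=0),3).tolist())
E
```

```text
top gauge [(array([ 0.4444, -0.2655,  0.04  ]), 0.67)]
top mouth [(array([ 0.476 , -0.1933,  0.052 ]), 0.95)]
top hook [(array([ 0.4703, -0.1637,  0.052 ]), 0.42)]
top rest_slot [(array([ 0.4459, -0.2577,  0.04  ]), 0.79)]
top loop_bar [(array([0.5473, 0.1698, 0.075 ]), 0.59)]
top cradle [(array([0.5448, 0.2249, 0.    ]), 0.58), (array([ 0.7512, -0.2444,  0.    ]), 0.44)]
gauge 0.62 386 [[0.427, -0.334, 0.003], [0.45, -0.26, 0.064], [0.472, -0.191, 0.072]]
cradle 0.88 1853 [[0.492, 0.201, 0.001], [0.527, 0.292, 0.017], [0.579, 0.399, 0.091]]
rest 0.8 1926 [[0.403, -0.335, 0.001], [0.494, -0.262, 0.013], [0.571, -0.192, 0.055]]
scene gauge [(array([ 0.4471, -0.249 ,  0.04  ]), 0.45)]
scene mouth [(array([ 0.4745, -0.2007,  0.052 ]), 0.76)]
scene hook [(array([ 0.4762, -0.1527,  0.052 ]), 0.42)]
scene rest_slot [(array([ 0.4503, -0.2487,  0.04  ]), 0.7), (array([0.4247, 0.0074, 0.04  ]), 0.41)]
scene loop_bar [(array([ 0.5032, -0.3044,  0.075 ]), 0.65), (array([0.5583, 0.1739, 0.075 ]), 0.54)]
scene cradle [(array([0.543 , 0.2123, 0.    ]), 0.6)]
gauge 0.91 814 [[0.429, -0.329, -0.001], [0.456, -0.262, 0.059], [0.479, -0.124, 0.064]]
cradle 0.68 1162 [[0.482, 0.17, -0.002], [0.551, 0.24, 0.038], [0.585, 0.405, 0.086]]
rest 0.59 2441 [[0.425, -0.339, 0.003], [0.511, -0.273, 0.009], [0.579, -0.213, 0.047]]
```

```bash
python3 - <<'E'
from h import *
d=dict(np.load("top1.npz"))
for l,zl,zh in [("gauge",.058,.070),("cradle",.006,.018)]:
    P=cloud(d,np.load(f"top_{l}.npy")); P=P[(P[:,2]>zl)&(P[:,2]<zh)]
    (c,s,a)=cv2.minAreaRect(P[:,:2].astype(np.float32)); print(l,len(P),c,s,a,P[:,:2].mean(0))
    e=np.linalg.eigh(np.cov(P[:,:2].T))[1][:,1]; print(np.degrees(np.arctan2(e[1],e[0])))
# whole cloud around gauge and loop regardless of mask
P=cloud(d,np.ones((400,640),bool))
for n,b in [("gauge",(.41,.49,-.35,-.12,.057,.075)),("loop",(.50,.60,.12,.22,.06,.1)),("hand",(.50,.62,.2,.45,.080,.12)),("base",(.46,.64,.15,.45,.007,.017))]:
    m=(P[:,0]>b[0])&(P[:,0]<b[1])&(P[:,1]>b[2])&(P[:,1]<b[3])&(P[:,2]>b[4])&(P[:,2]<b[5])
    Q=P[m]
    if len(Q)<5: print(n,len(Q));continue
    e=np.linalg.eigh(np.cov(Q[:,:2].T))[1][:,1]; print(n,len(Q),Q.mean(0),Q.min(0),Q.max(0),np.degrees(np.arctan2(e[1],e[0])),cv2.minAreaRect(Q[:,:2].astype(np.float32)))
E
```

```text
gauge 318 (0.45206761360168457, -0.2535020112991333) (0.1418403685092926, 0.02147681824862957) 75.38134002685547 [ 0.44976049 -0.25879924]
75.78374416319988
cradle 895 (0.5361548066139221, 0.30176499485969543) (0.08160524070262909, 0.20194092392921448) 5.871761322021484 [0.52592693 0.30004839]
97.55003311740093
gauge 359 [ 0.45091387 -0.2555102   0.0647112 ] [ 0.42361829 -0.33745723  0.05701775] [ 0.47634194 -0.15601741  0.07369192] 75.76525194424491 ((0.4537907540798187, -0.24589651823043823), (0.18532903492450714, 0.021840961650013924), 76.11105346679688)
loop 61 [0.54687749 0.19081426 0.07784495] [0.51573778 0.16612139 0.06855865] [0.56357616 0.21965449 0.08816033] 104.10116479388012 ((0.5423538088798523, 0.19483192265033722), (0.031710561364889145, 0.06522120535373688), 21.295381546020508)
hand 488 [0.53526297 0.30042062 0.08540421] [0.51073053 0.20302392 0.08005794] [0.57096858 0.39386578 0.09596859] 96.07028780552561 ((0.5406602621078491, 0.29857712984085083), (0.056051354855298996, 0.19120831787586212), 1.9559649229049683)
base 955 [0.52948644 0.30133088 0.01182738] [0.4607201  0.15250243 0.00701788] [0.63834936 0.44842852 0.01699903] 94.88729195779042 ((0.549493134021759, 0.2998931407928467), (0.17743827402591705, 0.2959081530570984), 0.37776708602905273)
```

>>> {"api": "send_rows", "payload": {"rows": [{"spin": 8.05,"gripper": 1},{"spin": 8.05},{"spin": 8.05},{"spin": 8.05},{"spin": 8.05},{"spin": 8.05},{"spin": 8.05},{"spin": 8.05},{"spin": 8.05},{"spin": 8.05},{"spin": 8.05},{"dx": 4,"dy": 2}]}}

```text
invalid input
```

>>> {"api": "send_rows", "payload": {"rows": [{"dx": 4,"dy": 2},{"dx": 4,"dy": 2},{"dx": 4,"dy": 2},{"dx": 4,"dy": 2},{"dx": 4,"dy": 2},{"dx": 4,"dy": 2},{"dx": 3,"dy": 4},{"dx": 3,"dy": 4},{"dx": 3,"dy": 4},{"dx": 3,"dy": 4},{"dx": 3,"dy": 4},{"dx": 3,"dy": 4}]}}

```text
invalid input
```

>>> {"api": "send_rows", "payload": {"rows": [{"dx": 2.4,"dy": 4.3},{"dy": 4.9},{"dy": 4.9},{"dy": 4.9},{"dy": 4.9},{"dy": 4.9},{"dy": 4.9}]}}

```text
invalid input
```

>>> {"api": "send_rows", "payload": {"rows": [{"dx": 0,"dy": 0,"dz": 0,"spin": 8.05,"gripper": 1},{"dx": 0,"dy": 0,"dz": 0,"spin": 8.05,"gripper": 1},{"dx": 0,"dy": 0,"dz": 0,"spin": 8.05,"gripper": 1},{"dx": 0,"dy": 0,"dz": 0,"spin": 8.05,"gripper": 1},{"dx": 0,"dy": 0,"dz": 0,"spin": 8.05,"gripper": 1},{"dx": 0,"dy": 0,"dz": 0,"spin": 8.05,"gripper": 1},{"dx": 0,"dy": 0,"dz": 0,"spin": 8.05,"gripper": 1},{"dx": 0,"dy": 0,"dz": 0,"spin": 8.05,"gripper": 1},{"dx": 0,"dy": 0,"dz": 0,"spin": 8.05,"gripper": 1},{"dx": 0,"dy": 0,"dz": 0,"spin": 8.05,"gripper": 1},{"dx": 0,"dy": 0,"dz": 0,"spin": 8.05,"gripper": 1}]}}

```text
time: 4.2
ee_pos: [0.1628, 0.5775, 0.2313]
orientation: [0.992, -0.127, -0.0, -0.0]
ft_force: [0.7, 0.8, -0.4]
gripper_width: 0.0857
```

>>> {"api": "send_rows", "payload": {"rows": [{"dx": 4,"dy": 2,"dz": 0,"spin": 0,"gripper": 1},{"dx": 4,"dy": 2,"dz": 0,"spin": 0,"gripper": 1},{"dx": 4,"dy": 2,"dz": 0,"spin": 0,"gripper": 1},{"dx": 4,"dy": 2,"dz": 0,"spin": 0,"gripper": 1},{"dx": 4,"dy": 2,"dz": 0,"spin": 0,"gripper": 1},{"dx": 4,"dy": 2,"dz": 0,"spin": 0,"gripper": 1},{"dx": 4,"dy": 2.5,"dz": 0,"spin": 0,"gripper": 1},{"dx": 3,"dy": 4,"dz": 0,"spin": 0,"gripper": 1},{"dx": 3,"dy": 4,"dz": 0,"spin": 0,"gripper": 1},{"dx": 3,"dy": 4,"dz": 0,"spin": 0,"gripper": 1},{"dx": 3,"dy": 4,"dz": 0,"spin": 0,"gripper": 1},{"dx": 3,"dy": 4,"dz": 0,"spin": 0,"gripper": 1}]}}

```text
time: 5.4
ee_pos: [0.4947, 0.1351, 0.2316]
orientation: [0.992, -0.124, 0.0, -0.0]
ft_force: [0.1, 1.1, -0.3]
gripper_width: 0.0856
```

>>> {"api": "send_rows", "payload": {"rows": [{"dx": 3,"dy": 4,"dz": 0,"spin": 0,"gripper": 1},{"dx": 2.4,"dy": 4.3,"dz": 0,"spin": 0,"gripper": 1},{"dx": 0,"dy": 4.9,"dz": 0,"spin": 0,"gripper": 1},{"dx": 0,"dy": 4.9,"dz": 0,"spin": 0,"gripper": 1},{"dx": 0,"dy": 4.9,"dz": 0,"spin": 0,"gripper": 1},{"dx": 0,"dy": 4.9,"dz": 0,"spin": 0,"gripper": 1},{"dx": 0,"dy": 4.9,"dz": 0,"spin": 0,"gripper": 1},{"dx": 0,"dy": 2.0,"dz": 0,"spin": 0,"gripper": 1},{"dx": 0,"dy": 0,"dz": 0,"spin": 0,"gripper": 1}]}}

```text
time: 6.3
ee_pos: [0.4597, -0.2162, 0.2311]
orientation: [0.992, -0.127, -0.0, 0.0]
ft_force: [0.3, 0.5, 0.5]
gripper_width: 0.0856
```

```bash
python3 - <<'E'
from h import *
print(manip.get_obs()["ee_pos"])
d=manip.capture("wrist"); np.savez("w1.npz",**d); cv2.imwrite("pics/w1.png",d["pixels"][:,:,::-1])
for l,z in [("gauge",.04),("mouth",.052),("hook",.052),("rest_slot",.04)]:
    print(l,[(r["centre"],np.round(ray(d,r["centre"],z),4),round(r["confidence"],2)) for r in manip.place_of(l,"wrist")[:2]])
o=manip.outline_of("gauge","wrist")
if o:
    P=cloud(d,o[0]["pixels"]); np.save("w1g.npy",o[0]["pixels"]); P=P[(P[:,2]>.058)&(P[:,2]<.07)]
    print(len(P),P.mean(0),cv2.minAreaRect(P[:,:2].astype(np.float32)))
E
```

```text
[ 0.45971437 -0.21617532  0.23110635]
gauge [([209.4, 326.3], array([ 0.4527, -0.2602,  0.04  ]), 0.66)]
mouth [([154.7, 326.5], array([ 0.4692, -0.1961,  0.052 ]), 0.81)]
hook [([120.6, 321.5], array([ 0.473 , -0.1609,  0.052 ]), 0.68)]
rest_slot [([203.0, 320.2], array([ 0.4478, -0.2508,  0.04  ]), 0.94)]
2092 [ 0.45405792 -0.2466321   0.06453832] ((0.45677855610847473, -0.23627564311027527), (0.17202304303646088, 0.02016356959939003), 76.03697204589844)
```

View pics/w1.png

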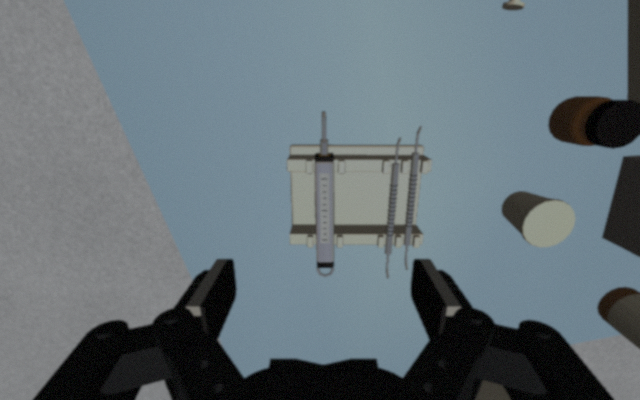

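```bash
python3 - <<'E'
from h import *
d=dict(np.load("w1.npz")); cv2.imwrite("pics/w1c.png",cv2.resize(d["pixels"][100:290,270:450,::-1],None,fx=3.1,fy=3.1,interpolation=cv2.INTER_CUBIC))
for p in [(152.5,324.5),(267,325)]: print(ray(d,p,.064))
P=cloud(d,np.load("w1g.npy")); P=P[(P[:,2]>.0615)&(P[:,2]<.068)]
a=np.radians(75.7); e=np.array([np.cos(a),np.sin(a)]); n=np.array([-e[1],e[0]])
s=P[:,:2]@e; t=P[:,:2]@n
for lo in np.arange(s.min(),s.max(),.01):
    m=(s>=lo)&(s<lo+.01); print(round(lo,3),m.sum(),np.round([t[m].min(),t[m].max(),np.median(t[m]),np.median(P[m,2])],4))
E
```

```text
[ 0.46825777 -0.19114874  0.064     ]
[ 0.43561771 -0.31967656  0.064     ]
-0.202 116 [-0.5092 -0.4919 -0.5     0.0645]
-0.192 119 [-0.5091 -0.492  -0.5011  0.0647]
-0.182 120 [-0.5091 -0.4932 -0.5012  0.0647]
-0.172 129 [-0.5101 -0.4923 -0.5012  0.065 ]
-0.162 142 [-0.5113 -0.4912 -0.5012  0.0647]
-0.152 149 [-0.51   -0.4913 -0.5012  0.0648]
-0.142 157 [-0.51   -0.4914 -0.5002  0.0648]
-0.132 155 [-0.511  -0.4916 -0.5013  0.0649]
-0.122 165 [-0.511  -0.4917 -0.5013  0.0647]
-0.112 158 [-0.5098 -0.4918 -0.5013  0.0649]
-0.102 168 [-0.5098 -0.4909 -0.5003  0.0648]
-0.092 185 [-0.5097 -0.491  -0.5004  0.0646]
-0.082 162 [-0.5096 -0.4911 -0.5004  0.0642]Traceback (most recent call last):
  File "<stdin>", line 8, in <module>
    return umr_minimum(a, axis, None, out, keepdims, initial, where)
ValueError: zero-size array to reduction operation minimum which has no identity
```

View pics/w1c.png

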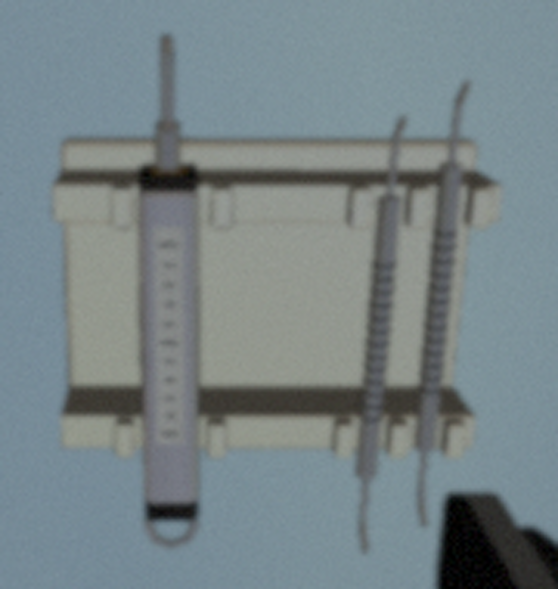

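>>> {"api": "send_rows", "payload": {"rows": [{"dx": 0.2,"dy": 4.0,"dz": 1,"spin": 0,"gripper": 1},{"dx": 0,"dy": 0,"dz": 4,"spin": 0,"gripper": 1},{"dx": 0,"dy": 0,"dz": 4,"spin": 0,"gripper": 1},{"dx": 0,"dy": 0,"dz": 3,"spin": 0,"gripper": 1},{"dx": 0,"dy": 0,"dz": 3,"spin": 0,"gripper": 1},{"dx": 0,"dy": 0,"dz": 3,"spin": 0,"gripper": 1},{"dx": 0,"dy": 0,"dz": 1.8,"spin": 0,"gripper": 1},{"dx": 0,"dy": 0,"dz": 0,"spin": 0,"gripper": 1}]}}

```text
time: 7.4
ee_pos: [0.4514, -0.2507, 0.0299]
orientation: [0.992, -0.124, -0.003, -0.001]
ft_force: [-0.5, 0.7, -0.1]
gripper_width: 0.0857
```

```bash
python3 - <<'E'
from h import *
print(manip.get_obs())
d=manip.capture("wrist"); np.savez("w2.npz",**d); cv2.imwrite("pics/w2.png",d["pixels"][:,:,::-1])
E
```

```text
{'time': 7.4, 'joint_positions': array([-5.72918115e-01, -7.25950328e-02,  1.75455604e+00,  9.96730081e-05,
        1.46581302e+00, -3.25098450e-01]), 'qd': array([-0.00327394, -0.02908879, -0.06246115, -0.00071739,  0.03525184,
       -0.00138292]), 'tau': array([-1.29115954e-01, -3.73094630e+01, -4.06704819e+01, -1.12632138e-02,
       -4.47547529e-01,  6.87144438e-04]), 'ee_pos': array([ 0.45135986, -0.25066837,  0.02986556]), 'orientation': array([ 0.99232759, -0.12359774, -0.00276282, -0.00138621]), 'ft_force': array([-0.45281656,  0.66838183, -0.10215268]), 'moment': array([ 0.04095509, -0.02324029, -0.01530402]), 'gripper_width': 0.08566361889607654}
```

View pics/w2.png

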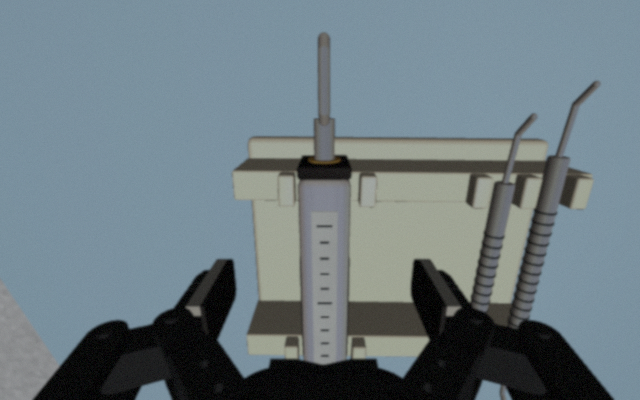

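>>> {"api": "send_rows", "payload": {"force": 60, "rows": [{"dx": 0,"dy": 0,"dz": -0.1,"spin": 0,"gripper": 1},{"dx": 0,"dy": 0,"dz": 0,"spin": 0,"gripper": 0.5},{"dx": 0,"dy": 0,"dz": 0,"spin": 0,"gripper": 0.1},{"dx": 0,"dy": 0,"dz": 0,"spin": 0,"gripper": 0},{"dx": 0,"dy": 0,"dz": 0,"spin": 0,"gripper": 0},{"dx": 0,"dy": 0,"dz": 0,"spin": 0,"gripper": 0},{"dx": 0,"dy": 0,"dz": 0,"spin": 0,"gripper": 0},{"dx": 0,"dy": 0,"dz": 0,"spin": 0,"gripper": 0}]}}

```text
time: 8.25
ee_pos: [0.453, -0.253, 0.0347]
orientation: [0.992, -0.124, 0.0, 0.0]
ft_force: [-0.1, -0.1, 3.5]
gripper_width: 0.0193
```

>>> {"api": "send_rows", "payload": {"rows": [{"dx": 0,"dy": 0,"dz": -0.5,"spin": 0,"gripper": 0},{"dx": 0,"dy": 0,"dz": -2,"spin": 0,"gripper": 0},{"dx": 0,"dy": 0,"dz": -3,"spin": 0,"gripper": 0},{"dx": 0,"dy": 0,"dz": -3,"spin": 0,"gripper": 0},{"dx": 0,"dy": 0,"dz": 0,"spin": -6.7,"gripper": 0},{"dx": 0,"dy": 0,"dz": 0,"spin": -6.7,"gripper": 0},{"dx": 0,"dy": 0,"dz": 0,"spin": -6.7,"gripper": 0},{"dx": 1.9,"dy": -3.7,"dz": 0,"spin": 0,"gripper": 0},{"dx": 2,"dy": -4,"dz": 0,"spin": 0,"gripper": 0},{"dx": 2,"dy": -4,"dz": 0,"spin": 0,"gripper": 0},{"dx": 2,"dy": -4,"dz": 0,"spin": 0,"gripper": 0},{"dx": 2,"dy": -4,"dz": 0,"spin": 0,"gripper": 0}]}}

```text
time: 9.45
ee_pos: [0.5314, -0.045, 0.119]
orientation: [0.999, 0.051, -0.0, -0.0]
ft_force: [1.5, -0.3, -1.4]
gripper_width: 0.0191
```

>>> {"api": "send_rows", "payload": {"rows": [{"dx": 2,"dy": -3.7,"dz": 0,"spin": 0,"gripper": 0},{"dx": 2,"dy": -3.7,"dz": 0,"spin": 0,"gripper": 0},{"dx": 0,"dy": 0,"dz": 0,"spin": 0,"gripper": 0},{"dx": 0,"dy": 0,"dz": 0,"spin": 0,"gripper": 0}]}}

```text
time: 9.85
ee_pos: [0.5633, 0.0316, 0.1185]
orientation: [0.999, 0.052, -0.001, 0.0]
ft_force: [-0.3, 0.0, -0.9]
gripper_width: 0.0192
```

```bash
python3 - <<'E'
from h import *
o=manip.get_obs(); print(o["time"],o["ee_pos"],o["orientation"],o["ft_force"],o["gripper_width"])
d=manip.capture("wrist"); np.savez("w3.npz",**d); cv2.imwrite("pics/w3.png",d["pixels"][:,:,::-1])
for l,z in [("gauge",.125),("mouth",.137),("hook",.137),("loop_bar",.075)]:
    print(l,[(r["centre"],np.round(ray(d,r["centre"],z),4),round(r["confidence"],2)) for r in manip.place_of(l,"wrist")[:2]])
E
```

```text
9.85 [0.56332675 0.0315588  0.11852771] [ 9.98663180e-01  5.16817876e-02 -8.98331168e-04  1.97566031e-04] [-0.25679729  0.04971001 -0.94115839] 0.019243569137071388
gauge [([275.9, 323.9], array([0.5648, 0.0259, 0.125 ]), 0.96)]
mouth [([152.1, 324.1], array([0.558 , 0.0916, 0.137 ]), 0.66)]
hook [([54.4, 322.6], array([0.5537, 0.1276, 0.137 ]), 0.78)]
loop_bar []
```

View pics/w3.png

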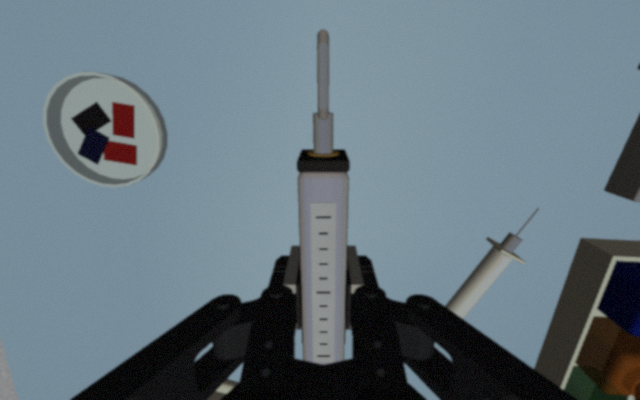

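>>> {"api": "send_rows", "payload": {"rows": [{"dx": 0,"dy": -2.5,"dz": 0,"spin": 0,"gripper": 0},{"dx": 0,"dy": -2.0,"dz": 0,"spin": 0,"gripper": 0},{"dx": 0,"dy": 0,"dz": 0,"spin": 0,"gripper": 0},{"dx": 0,"dy": 0,"dz": 0,"spin": 0,"gripper": 0}]}}

```text
time: 10.5
ee_pos: [0.5591, 0.0749, 0.1194]
orientation: [0.999, 0.051, 0.0, 0.0]
ft_force: [-0.2, 0.3, -1.0]
gripper_width: 0.0188
```

```bash
python3 - <<'E'
from h import *
o=manip.get_obs(); print(o["time"],o["ee_pos"],o["orientation"],o["ft_force"],o["gripper_width"])
for c in ["wrist","top","scene"]:
    d=manip.capture(c); np.savez(f"{c}4.npz",**d); cv2.imwrite(f"pics/{c}4.png",d["pixels"][:,:,::-1])
    for l,z in [("mouth",.136),("hook",.136),("loop_bar",.075)]:
        print(c,l,[(r["centre"],np.round(ray(d,r["centre"],z),4),round(r["confidence"],2)) for r in manip.place_of(l,c)[:2]])
d=dict(np.load("top4.npz"));a=d["pixels"][140:240,180:330,::-1]
b=dict(np.load("scene4.npz"))["pixels"][110:210,290:440,::-1]
cv2.imwrite("pics/ts4.png",cv2.resize(np.vstack([a,b]),None,fx=3,fy=3,interpolation=cv2.INTER_CUBIC)[:600])
E
```

```text
10.5 [0.55906993 0.074884   0.11939636] [9.98723236e-01 5.05153678e-02 1.04209122e-04 2.91581217e-04] [-0.18456181  0.26498781 -0.95609378] 0.01881742915074594
wrist mouth [([151.2, 323.0], array([0.5534, 0.1349, 0.136 ]), 0.81)]
wrist hook [([53.0, 326.2], array([0.5509, 0.1717, 0.136 ]), 0.62)]
wrist loop_bar [([69.3, 326.8], array([0.552 , 0.1703, 0.075 ]), 0.58)]
top mouth [([177.6, 246.7], array([0.5564, 0.1401, 0.136 ]), 0.45)]
top hook [([183.4, 233.1], array([0.5393, 0.1762, 0.136 ]), 0.48)]
top loop_bar [([225.4, 387.6], array([ 0.4437, -0.2519,  0.075 ]), 0.48)]
scene mouth [([151.6, 351.8], array([0.5587, 0.1264, 0.136 ]), 0.53)]
scene hook []
scene loop_bar [([164.4, 346.3], array([0.5343, 0.1519, 0.075 ]), 0.44), ([161.0, 357.1], array([0.5546, 0.1842, 0.075 ]), 0.37)]
```

View pics/wrist4.png

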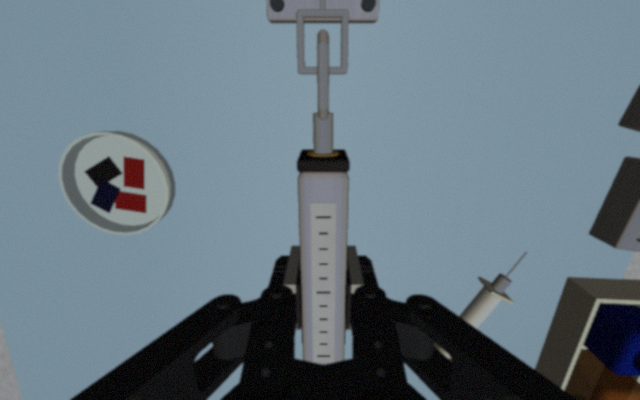

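View pics/ts4.png

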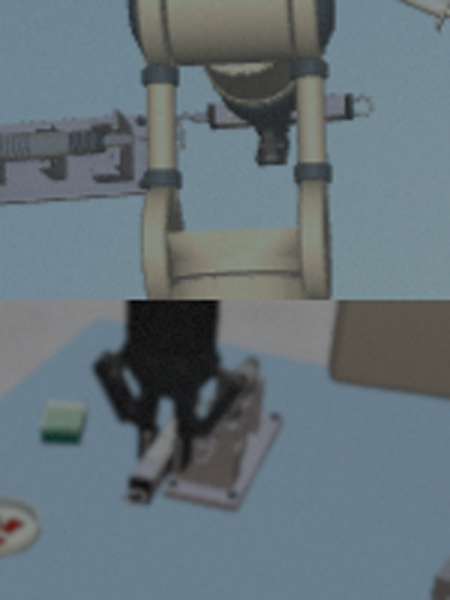

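```bash
python3 - <<'E'
from h import *
d=dict(np.load("wrist4.npz"))
cv2.imwrite("pics/w4c.png",cv2.resize(d["pixels"][0:170,240:410,::-1],None,fx=3.5,fy=3.5,interpolation=cv2.INTER_CUBIC))
P=cloud(d,np.ones((400,640),bool)); 
Z=P[:,2]
v,u=np.nonzero(d["range_z"]>0)
m=(v<90)&(abs(u-323)<40)&(Z>.068)&(Z<.083); Q=P[m]; print(len(Q),Q.min(0),Q.max(0),np.median(Q,0),cv2.minAreaRect(Q[:,:2].astype(np.float32)))
m=(v<115)&(abs(u-323)<12)&(Z>.11)&(Z<.2); Q=P[m]; vv=v[m]
for r in range(28,150,8):
    k=(v==r)&(abs(u-323)<10)&(Z>.11)
    if k.any(): print(r,np.round(np.median(P[k],0),4),k.sum())
for p in [(70.5,322.8),(13,322.8)]: print(ray(d,p,.075))
k=(v>165)&(v<300)&(abs(u-323)<18); print("housing top",np.round([np.median(P[k&(v==r)],0) for r in (170,200,230,260,290)],4))
print("cam",-d["R"].T@d["t"])
E
```

```text
1495 [0.53331648 0.16681194 0.07391391] [0.56331156 0.20347756 0.07961272] [0.54662616 0.18756226 0.07713805] ((0.5480072498321533, 0.185776948928833), (0.02798432484269142, 0.03580441698431969), 5.6685895919799805)
36 [0.5493 0.1754 0.1476] 11
44 [0.5496 0.1727 0.1495] 11
52 [0.5498 0.1703 0.1491] 11
60 [0.5501 0.1679 0.1502] 11
68 [0.5503 0.1654 0.1498] 11
76 [0.5506 0.1629 0.1496] 11
84 [0.5508 0.1604 0.1503] 11
92 [0.5511 0.1578 0.1498] 11
100 [0.5514 0.1551 0.1501] 11
108 [0.5516 0.1525 0.1497] 11
116 [0.5519 0.1495 0.1448] 19
124 [0.5522 0.1463 0.1405] 19
132 [0.5526 0.1432 0.1407] 19
140 [0.5529 0.1401 0.1407] 19
148 [0.5532 0.1369 0.1407] 19
[0.54980794 0.16946938 0.075     ]
[0.54696527 0.1977206  0.075     ]
housing top [[0.5539 0.1302 0.1491]
 [0.5551 0.1183 0.1493]
 [0.5563 0.1057 0.1497]
 [0.5577 0.0921 0.1497]
 [0.5592 0.0774 0.1495]]
cam [0.55113226 0.15733073 0.26259259]
```

View pics/w4c.png

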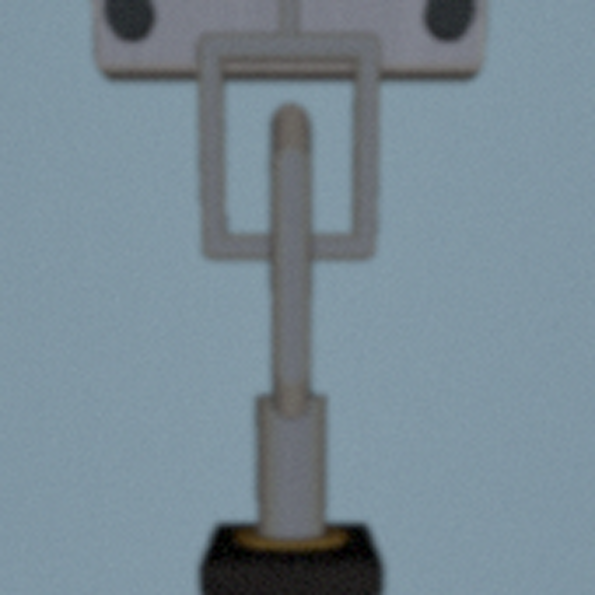

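>>> {"api": "send_rows", "payload": {"rows": [{"dx": 0,"dy": -0.9,"dz": 0,"spin": 0,"gripper": 0},{"dx": 0,"dy": 0,"dz": 1.8,"spin": 0,"gripper": 0},{"dx": 0,"dy": 0,"dz": 1.7,"spin": 0,"gripper": 0},{"dx": 0,"dy": 0,"dz": 0,"spin": 0,"gripper": 0},{"dx": 0,"dy": 0,"dz": 0,"spin": 0,"gripper": 0}]}}

```text
time: 11.6
ee_pos: [0.558, 0.085, 0.0843]
orientation: [0.999, 0.051, -0.0, -0.0]
ft_force: [0.8, -0.3, -1.5]
gripper_width: 0.019
```

```bash
python3 - <<'E'
from h import *
o=manip.get_obs(); print(o["time"],o["ee_pos"],o["orientation"],o["ft_force"],o["gripper_width"])
d=manip.capture("wrist"); np.savez("w5.npz",**d)
cv2.imwrite("pics/w5c.png",cv2.resize(d["pixels"][0:170,240:410,::-1],None,fx=3.5,fy=3.5,interpolation=cv2.INTER_CUBIC))
E
```

```text
11.6 [0.55796378 0.08504297 0.08428465] [ 9.98706286e-01  5.08489145e-02 -3.75012892e-04 -4.98164731e-05] [ 0.81802435 -0.30593339 -1.46798726] 0.01904473951197856
```

View pics/w5c.png

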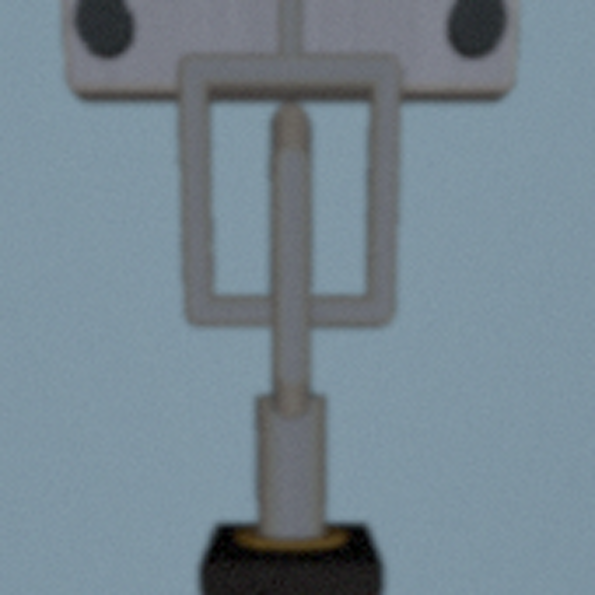

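>>> {"api": "send_rows", "payload": {"rows": [{"dx": 0,"dy": 0.1,"dz": 0.6,"spin": 0,"gripper": 0},{"dx": 0,"dy": 0,"dz": 0.7,"spin": 0,"gripper": 0},{"dx": 0,"dy": 0,"dz": 0.7,"spin": 0,"gripper": 0},{"dx": 0,"dy": 0,"dz": 0.65,"spin": 0,"gripper": 0},{"dx": 0,"dy": 0,"dz": 0,"spin": 0,"gripper": 0},{"dx": 0,"dy": 0,"dz": 0,"spin": 0,"gripper": 0}]}}

```text
time: 12.25
ee_pos: [0.5581, 0.0835, 0.0574]
orientation: [0.999, 0.051, -0.0, 0.0]
ft_force: [0.7, 0.7, -1.4]
gripper_width: 0.0187
```

```bash
python3 - <<'E'
from h import *
o=manip.get_obs(); print(o["time"],o["ee_pos"],o["orientation"],o["ft_force"],o["gripper_width"])
d=manip.capture("wrist"); np.savez("w6.npz",**d)
cv2.imwrite("pics/w6c.png",cv2.resize(d["pixels"][0:170,240:410,::-1],None,fx=3.5,fy=3.5,interpolation=cv2.INTER_CUBIC))
P=cloud(d,np.ones((400,640),bool)); v,u=np.nonzero(d["range_z"]>0)
for r in (30,50,70,90,105): print(r,[np.round(np.median(P[(v==r)&(abs(u-c)<5)],0),4).tolist() for c in (290,323,356)])
E
```

```text
12.25 [0.55810791 0.08353709 0.0574273 ] [ 9.98718714e-01  5.06043981e-02 -3.54309810e-04  2.47152205e-05] [ 0.67762452  0.65164198 -1.42115881] 0.018747707102204112
30 [[0.5363, 0.1862, 0.077], [0.5482, 0.1862, 0.0838], [0.5596, 0.1886, 0.077]]
50 [[0.5369, 0.1796, 0.0773], [0.5488, 0.1796, 0.0879], [0.5606, 0.1821, 0.077]]
70 [[0.5372, 0.1729, 0.0773], [0.5494, 0.1735, 0.0882], [0.5615, 0.1754, 0.0774]]
90 [[0.5299, 0.166, 0.0011], [0.5501, 0.1671, 0.0884], [0.57, 0.17, 0.0009]]
105 [[0.5304, 0.1572, 0.0011], [0.5506, 0.1622, 0.0878], [0.5713, 0.1613, 0.0016]]
```

View pics/w6c.png

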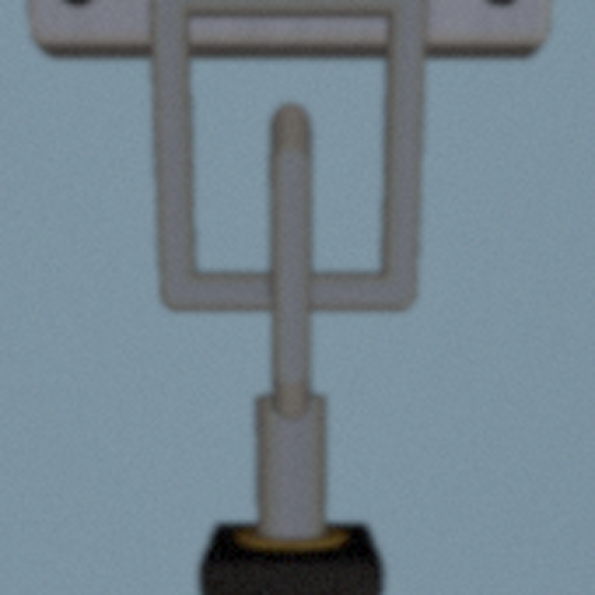

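>>> {"api": "send_rows", "payload": {"rows": [{"dx": 0,"dy": 0.4,"dz": 0,"spin": 0,"gripper": 0},{"dx": 0,"dy": 0.4,"dz": 0,"spin": 0,"gripper": 0},{"dx": 0,"dy": 0.4,"dz": 0,"spin": 0,"gripper": 0},{"dx": 0,"dy": 0.3,"dz": 0,"spin": 0,"gripper": 0},{"dx": 0,"dy": 0.3,"dz": 0,"spin": 0,"gripper": 0},{"dx": 0,"dy": 0.3,"dz": 0,"spin": 0,"gripper": 0},{"dx": 0,"dy": 0.3,"dz": 0,"spin": 0,"gripper": 0},{"dx": 0,"dy": 0,"dz": 0,"spin": 0,"gripper": 0}]}}

```text
time: 13.1
ee_pos: [0.5608, 0.0595, 0.0579]
orientation: [0.999, 0.051, 0.0, -0.0]
ft_force: [0.4, 4.6, -0.5]
gripper_width: 0.0192
```

```bash
cat > look.py <<'E'
from h import *
import sys
n=sys.argv[1]
o=manip.get_obs(); print(o["time"],o["ee_pos"],o["orientation"],o["ft_force"],o["gripper_width"])
d=manip.capture("wrist"); np.savez(n+".npz",**d)
cv2.imwrite(f"pics/{n}c.png",cv2.resize(d["pixels"][0:170,240:410,::-1],None,fx=3.5,fy=3.5,interpolation=cv2.INTER_CUBIC))
E
python3 look.py w7
```

```text
13.1 [0.56081288 0.05951904 0.05789207] [ 9.98722221e-01  5.05362262e-02  9.68338593e-05 -7.05624333e-05] [ 0.36672542  4.60563162 -0.51116084] 0.019179098443469298
```

View pics/w7c.png

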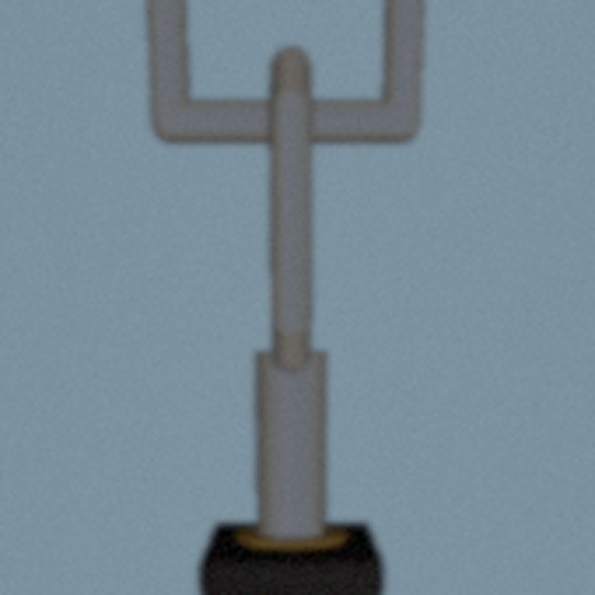

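>>> {"api": "send_rows", "payload": {"rows": [{"dx": 0,"dy": 0.3,"dz": 0,"spin": 0,"gripper": 0},{"dx": 0,"dy": 0.3,"dz": 0,"spin": 0,"gripper": 0},{"dx": 0,"dy": 0.3,"dz": 0,"spin": 0,"gripper": 0},{"dx": 0,"dy": 0.3,"dz": 0,"spin": 0,"gripper": 0},{"dx": 0,"dy": 0.3,"dz": 0,"spin": 0,"gripper": 0},{"dx": 0,"dy": 0,"dz": 0,"spin": 0,"gripper": 0}]}}

```text
time: 13.75
ee_pos: [0.5622, 0.0458, 0.0577]
orientation: [0.999, 0.051, -0.0, -0.001]
ft_force: [0.1, 8.5, -0.8]
gripper_width: 0.0192
```

```bash
python3 look.py w8
```

```text
13.75 [0.56215853 0.0458016  0.05773008] [ 9.98704944e-01  5.08621563e-02 -4.57142955e-05 -1.21360524e-03] [ 0.11080823  8.46899101 -0.83432664] 0.019200448047305085
```

View pics/w8c.png

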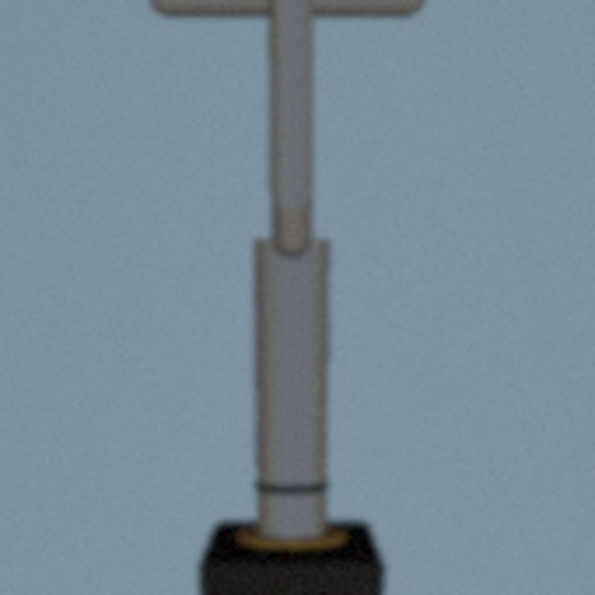

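>>> {"api": "send_rows", "payload": {"rows": [{"dx": 0,"dy": 0.3,"dz": 0,"spin": 0,"gripper": 0},{"dx": 0,"dy": 0.3,"dz": 0,"spin": 0,"gripper": 0},{"dx": 0,"dy": 0.3,"dz": 0,"spin": 0,"gripper": 0},{"dx": 0,"dy": 0.3,"dz": 0,"spin": 0,"gripper": 0},{"dx": 0,"dy": 0.1,"dz": 0,"spin": 0,"gripper": 0},{"dx": 0,"dy": 0,"dz": 0,"spin": 0,"gripper": 0}]}}

```text
time: 14.4
ee_pos: [0.5633, 0.0346, 0.0575]
orientation: [0.999, 0.051, -0.0, -0.003]
ft_force: [0.3, 14.5, -1.7]
gripper_width: 0.0192
```

```bash
python3 look.py w9
```

```text
14.4 [0.56328569 0.0345848  0.05753229] [ 9.98674975e-01  5.13977016e-02 -1.83482878e-04 -2.55690906e-03] [ 0.31762261 14.49364071 -1.6857985 ] 0.019198694395540564
```

View pics/w9c.png

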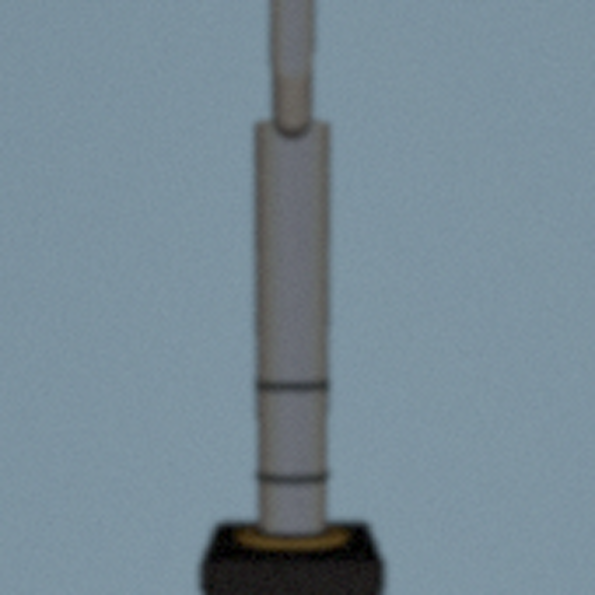

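>>> {"api": "send_rows", "payload": {"rows": [{"dx": 0,"dy": 0.2,"dz": 0,"spin": 0,"gripper": 0},{"dx": 0,"dy": 0.1,"dz": 0,"spin": 0,"gripper": 0},{"dx": 0,"dy": 0,"dz": 0,"spin": 0,"gripper": 0}]}}

```text
time: 14.75
ee_pos: [0.5635, 0.032, 0.0575]
orientation: [0.999, 0.052, -0.0, -0.003]
ft_force: [-1.7, 15.0, -1.8]
gripper_width: 0.019
```

```bash
python3 look.py w10
```

```text
14.75 [0.56353237 0.03197409 0.0575026 ] [ 9.98668067e-01  5.15152627e-02 -2.25144200e-04 -2.86677523e-03] [-1.69418635 15.04479592 -1.7600654 ] 0.018955628217817797
```

View pics/w10c.png

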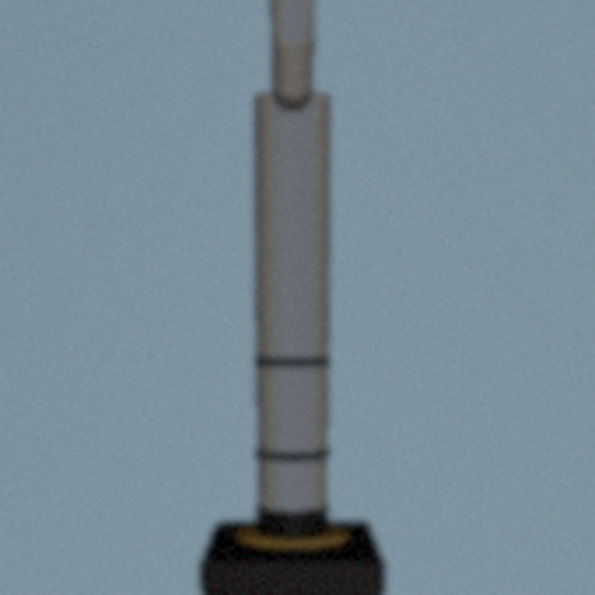

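>>> {"api": "send_rows", "payload": {"rows": [{"dx": 0,"dy": 0.1,"dz": 0,"spin": 0,"gripper": 0},{"dx": 0,"dy": 0,"dz": 0,"spin": 0,"gripper": 0},{"dx": 0,"dy": 0,"dz": 0,"spin": 0,"gripper": 0}]}}

```text
time: 15.1
ee_pos: [0.5636, 0.0312, 0.0575]
orientation: [0.999, 0.052, -0.0, -0.003]
ft_force: [-0.9, 14.8, -1.0]
gripper_width: 0.0191
```

```bash
python3 look.py w11
```

```text
15.1 [0.56362078 0.03119835 0.05747068] [ 9.98662019e-01  5.16275512e-02 -2.31962958e-04 -2.95186969e-03] [-0.86378495 14.80749928 -1.02385279] 0.019066689076233496
```

View pics/w11c.png

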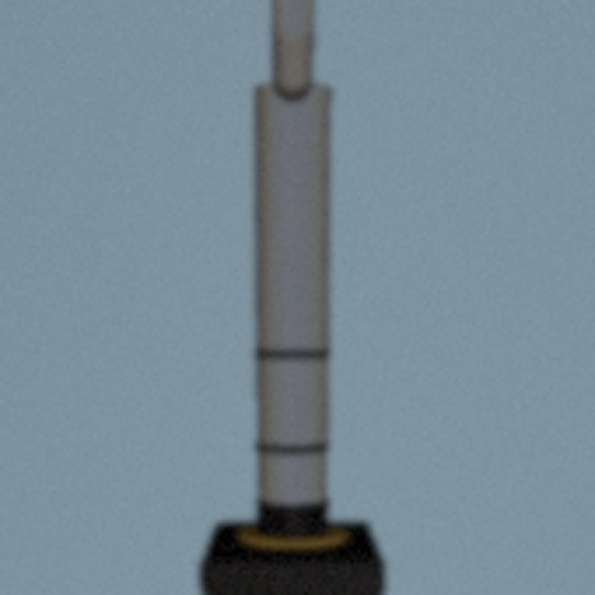

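>>> {"api": "send_rows", "payload": {"rows": [{"dx": 0,"dy": 0,"dz": 0,"spin": 0,"gripper": 0},{"dx": 0,"dy": 0,"dz": 0,"spin": 0,"gripper": 0},{"dx": 0,"dy": 0,"dz": 0,"spin": 0,"gripper": 0},{"dx": 0,"dy": 0,"dz": 0,"spin": 0,"gripper": 0},{"dx": 0,"dy": 0,"dz": 0,"spin": 0,"gripper": 0},{"dx": 0,"dy": 0,"dz": 0,"spin": 0,"gripper": 0},{"dx": 0,"dy": 0,"dz": 0,"spin": 0,"gripper": 0},{"dx": 0,"dy": 0,"dz": 0,"spin": 0,"gripper": 0},{"dx": 0,"dy": 0,"dz": 0,"spin": 0,"gripper": 0},{"dx": 0,"dy": 0,"dz": 0,"spin": 0,"gripper": 0},{"dx": 0,"dy": 0,"dz": 0,"spin": 0,"gripper": 0},{"dx": 0,"dy": 0,"dz": 0,"spin": 0,"gripper": 0}]}}

```text
time: 16.35
ee_pos: [0.5636, 0.0312, 0.0575]
orientation: [0.999, 0.052, -0.0, -0.003]
ft_force: [-0.8, 15.3, -1.7]
gripper_width: 0.0191
```

```bash
python3 look.py w12; python3 -c "
import numpy as np
for n in ['w11','w12']:
    d=np.load(n+'.npz'); print(d['pixels'][95:160,322:325].mean((1,2)).round().astype(int).tolist())"
```

```text
16.35 [0.56360861 0.03124256 0.05745729] [ 9.98661600e-01  5.16343895e-02 -2.64915663e-04 -2.97130371e-03] [-0.81738283 15.29950249 -1.66770512] 0.01911454036888518
[109, 112, 110, 106, 92, 70, 63, 80, 97, 110, 109, 111, 109, 112, 110, 109, 111, 110, 109, 111, 110, 111, 110, 110, 112, 110, 109, 109, 110, 110, 109, 99, 75, 60, 73, 96, 106, 111, 111, 111, 109, 109, 112, 109, 110, 110, 110, 109, 95, 68, 40, 24, 27, 22, 28, 25, 23, 23, 37, 51, 61, 48, 24, 11, 10]
[112, 112, 110, 106, 91, 72, 61, 80, 98, 108, 110, 111, 110, 110, 110, 109, 112, 110, 111, 111, 109, 109, 110, 112, 110, 111, 109, 108, 109, 110, 110, 99, 78, 60, 76, 96, 109, 110, 111, 110, 111, 110, 110, 110, 110, 109, 111, 108, 97, 70, 38, 27, 27, 24, 23, 28, 26, 24, 37, 52, 58, 49, 28, 11, 13]
```

View pics/w12c.png

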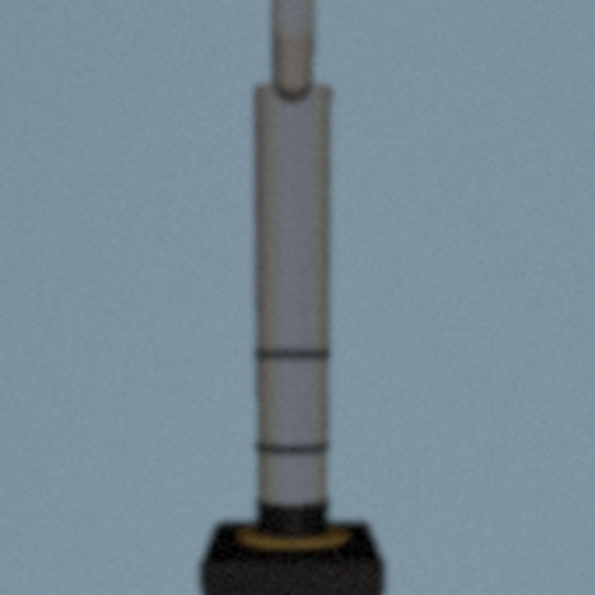

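>>> {"api": "send_rows", "payload": {"rows": [{"dx": 0,"dy": -0.2,"dz": 0,"spin": 0,"gripper": 0},{"dx": 0,"dy": -0.3,"dz": 0,"spin": 0,"gripper": 0},{"dx": 0,"dy": -0.3,"dz": 0,"spin": 0,"gripper": 0},{"dx": 0,"dy": -0.3,"dz": 0,"spin": 0,"gripper": 0},{"dx": 0,"dy": -0.3,"dz": 0,"spin": 0,"gripper": 0},{"dx": 0,"dy": -0.3,"dz": 0,"spin": 0,"gripper": 0},{"dx": 0,"dy": -0.3,"dz": 0,"spin": 0,"gripper": 0},{"dx": 0,"dy": -0.3,"dz": 0,"spin": 0,"gripper": 0},{"dx": 0,"dy": -0.3,"dz": 0,"spin": 0,"gripper": 0},{"dx": 0,"dy": -0.3,"dz": 0,"spin": 0,"gripper": 0},{"dx": 0,"dy": -0.2,"dz": 0,"spin": 0,"gripper": 0},{"dx": 0,"dy": 0,"dz": 0,"spin": 0,"gripper": 0}]}}

```text
time: 17.6
ee_pos: [0.5609, 0.0587, 0.0578]
orientation: [0.999, 0.051, 0.0, 0.0]
ft_force: [-0.0, 3.1, -0.6]
gripper_width: 0.0189
```

```bash
python3 look.py w13
```

```text
17.6 [0.56085577 0.05871023 0.05782272] [9.98712953e-01 5.07190170e-02 5.00491231e-05 1.27275159e-04] [-0.01409882  3.12921515 -0.59269392] 0.018890135394355627
```

View pics/w13c.png

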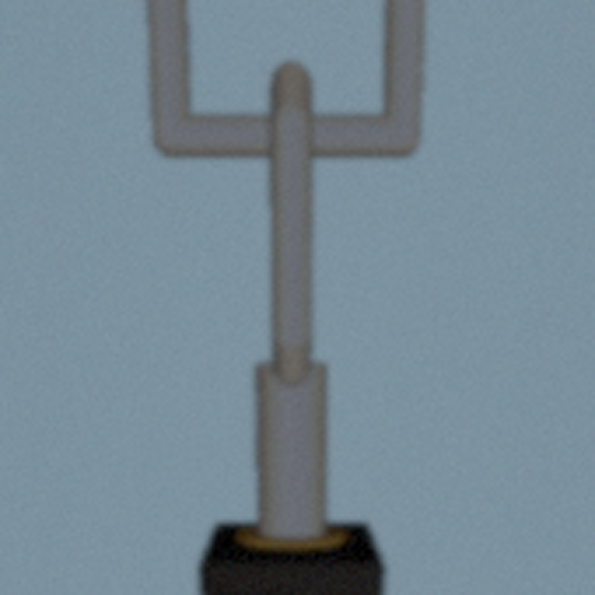

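>>> {"api": "send_rows", "payload": {"rows": [{"dx": 0,"dy": -0.2,"dz": 0,"spin": 0,"gripper": 0},{"dx": 0,"dy": -0.2,"dz": 0,"spin": 0,"gripper": 0},{"dx": 0,"dy": -0.3,"dz": 0,"spin": 0,"gripper": 0},{"dx": 0,"dy": -0.3,"dz": 0,"spin": 0,"gripper": 0},{"dx": 0,"dy": -0.3,"dz": 0,"spin": 0,"gripper": 0},{"dx": 0,"dy": -0.3,"dz": 0,"spin": 0,"gripper": 0},{"dx": 0,"dy": 0,"dz": 0,"spin": 0,"gripper": 0},{"dx": 0,"dy": 0,"dz": 0,"spin": 0,"gripper": 0}]}}

```text
time: 18.45
ee_pos: [0.5592, 0.0747, 0.0578]
orientation: [0.999, 0.051, 0.0, 0.0]
ft_force: [-0.5, 0.0, -2.1]
gripper_width: 0.019
```

```bash
python3 look.py w14
```

```text
18.45 [0.55920738 0.0746748  0.05777548] [9.98710545e-01 5.07664740e-02 6.39608146e-06 1.13170104e-04] [-0.46293647  0.02094815 -2.0520339 ] 0.01898475063417894
```

View pics/w14c.png

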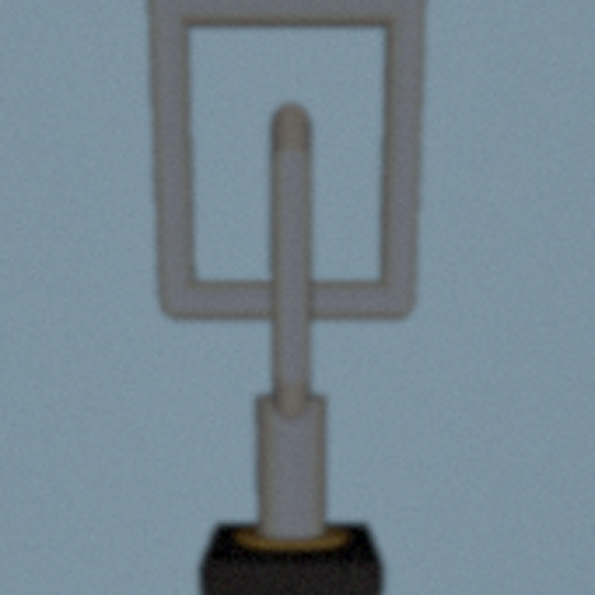

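>>> {"api": "send_rows", "payload": {"rows": [{"dx": 0,"dy": 0.05,"dz": -0.4,"spin": 0,"gripper": 0},{"dx": 0,"dy": 0,"dz": -0.7,"spin": 0,"gripper": 0},{"dx": 0,"dy": 0,"dz": -0.8,"spin": 0,"gripper": 0},{"dx": 0,"dy": 0,"dz": -1.0,"spin": 0,"gripper": 0},{"dx": 0,"dy": 0,"dz": -1.6,"spin": 0,"gripper": 0},{"dx": 0,"dy": 0,"dz": -1.5,"spin": 0,"gripper": 0},{"dx": 0,"dy": 0,"dz": 0,"spin": 0,"gripper": 0}]}}

```text
time: 19.2
ee_pos: [0.561, 0.0743, 0.122]
orientation: [0.999, 0.051, 0.003, -0.0]
ft_force: [0.1, 0.3, -0.6]
gripper_width: 0.019
```

```bash
python3 look.py w15
```

```text
19.2 [0.56096933 0.07427407 0.12201342] [ 9.98711711e-01  5.06469650e-02  3.13035348e-03 -6.36255439e-05] [ 0.12094585  0.25434818 -0.59809585] 0.01895544444732451
```

View pics/w15c.png

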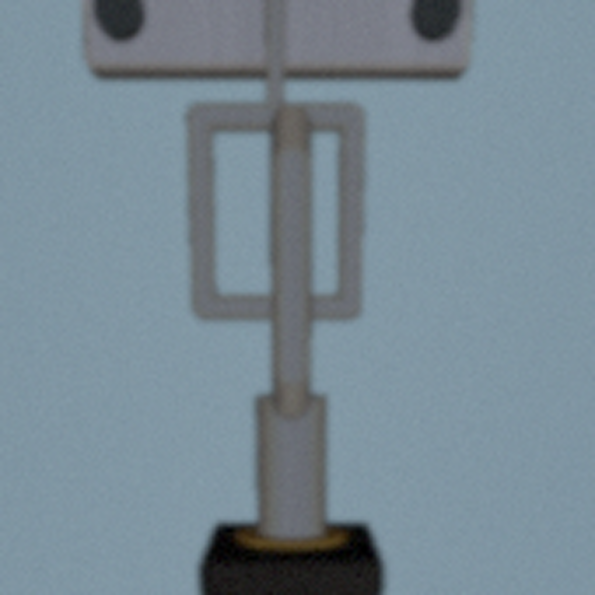

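>>> {"api": "send_rows", "payload": {"rows": [{"dx": -1.1,"dy": 2.65,"dz": 0,"spin": 0,"gripper": 0},{"dx": -1.6,"dy": 3.6,"dz": 0,"spin": 0,"gripper": 0},{"dx": -1.6,"dy": 3.6,"dz": 0,"spin": 0,"gripper": 0},{"dx": -1.6,"dy": 3.6,"dz": 0,"spin": 0,"gripper": 0},{"dx": -1.6,"dy": 3.6,"dz": 0,"spin": 0,"gripper": 0},{"dx": -1.6,"dy": 3.6,"dz": 0,"spin": 0,"gripper": 0},{"dx": -1.6,"dy": 3.6,"dz": 0,"spin": 0,"gripper": 0},{"dx": -1.6,"dy": 3.6,"dz": 0,"spin": 0,"gripper": 0},{"dx": -1.6,"dy": 3.6,"dz": 0,"spin": 0,"gripper": 0},{"dx": 0,"dy": 0,"dz": 0,"spin": 6.7,"gripper": 0},{"dx": 0,"dy": 0,"dz": 0,"spin": 6.7,"gripper": 0},{"dx": 0,"dy": 0,"dz": 0,"spin": 6.7,"gripper": 0}]}}

```text
time: 20.45
ee_pos: [0.4522, -0.2531, 0.1169]
orientation: [0.992, -0.127, -0.001, -0.0]
ft_force: [-0.5, -0.8, -1.1]
gripper_width: 0.0195
```

>>> {"api": "send_rows", "payload": {"rows": [{"dx": 0,"dy": 0,"dz": 2.0,"spin": 0,"gripper": 0},{"dx": 0,"dy": 0,"dz": 2.0,"spin": 0,"gripper": 0},{"dx": 0,"dy": 0,"dz": 0,"spin": 0,"gripper": 0},{"dx": 0,"dy": 0,"dz": 0,"spin": 0,"gripper": 0},{"dx": 0,"dy": 0,"dz": 0,"spin": 0,"gripper": 0}]}}

```text
time: 20.95
ee_pos: [0.4532, -0.2531, 0.0789]
orientation: [0.992, -0.124, 0.001, 0.0]
ft_force: [1.0, 0.9, -1.1]
gripper_width: 0.0188
```

```bash
python3 - <<'E'
from h import *
o=manip.get_obs(); print(o["time"],o["ee_pos"],o["orientation"],o["ft_force"],o["gripper_width"])
d=manip.capture("wrist"); np.savez("w16.npz",**d)
cv2.imwrite("pics/w16.png",d["pixels"][:,:,::-1])
E
```

```text
20.95 [ 0.45323828 -0.25308926  0.0789287 ] [ 9.92228069e-01 -1.24430187e-01  6.85599441e-04  3.43078597e-04] [ 0.95249146  0.86651653 -1.07726109] 0.0188207667631134
```

View pics/w16.png

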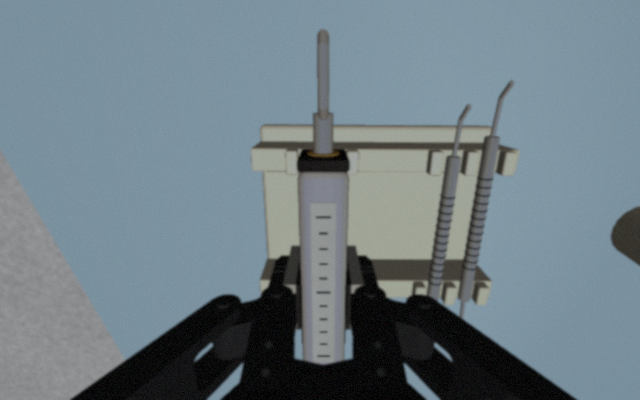

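>>> {"api": "send_rows", "payload": {"rows": [{"dx": 0,"dy": 0,"dz": 1.5,"spin": 0,"gripper": 0},{"dx": 0,"dy": 0,"dz": 1.3,"spin": 0,"gripper": 0},{"dx": 0,"dy": 0,"dz": 0.8,"spin": 0,"gripper": 0},{"dx": 0,"dy": 0,"dz": 0.4,"spin": 0,"gripper": 0},{"dx": 0,"dy": 0,"dz": 0.2,"spin": 0,"gripper": 0},{"dx": 0,"dy": 0,"dz": 0.1,"spin": 0,"gripper": 0},{"dx": 0,"dy": 0,"dz": 0,"spin": 0,"gripper": 0},{"dx": 0,"dy": 0,"dz": 0,"spin": 0,"gripper": 0}]}}

```text
time: 21.8
ee_pos: [0.4531, -0.253, 0.0353]
orientation: [0.992, -0.124, 0.0, 0.0]
ft_force: [-0.4, 0.0, -0.7]
gripper_width: 0.019
```

>>> {"api": "send_rows", "payload": {"rows": [{"dx": 0,"dy": 0,"dz": 0.05,"spin": 0,"gripper": 0},{"dx": 0,"dy": 0,"dz": 0.05,"spin": 0,"gripper": 0},{"dx": 0,"dy": 0,"dz": 0,"spin": 0,"gripper": 0}]}}

```text
time: 22.1
ee_pos: [0.4531, -0.253, 0.0347]
orientation: [0.992, -0.124, 0.0, 0.0]
ft_force: [-2.3, 0.9, 4.9]
gripper_width: 0.0192
```

>>> {"api": "send_rows", "payload": {"rows": [{"dx": 0,"dy": 0,"dz": 0,"spin": 0,"gripper": 0.3},{"dx": 0,"dy": 0,"dz": 0,"spin": 0,"gripper": 0.5},{"dx": 0,"dy": 0,"dz": 0,"spin": 0,"gripper": 0.8},{"dx": 0,"dy": 0,"dz": 0,"spin": 0,"gripper": 0.8},{"dx": 0,"dy": 0,"dz": 0,"spin": 0,"gripper": 0.8},{"dx": 0,"dy": 0,"dz": -1.5,"spin": 0,"gripper": 0.8},{"dx": 0,"dy": 0,"dz": -3,"spin": 0,"gripper": 0.8},{"dx": 0,"dy": 0,"dz": -4,"spin": 0,"gripper": 0.8},{"dx": 0,"dy": 0,"dz": -4,"spin": 0,"gripper": 0.8},{"dx": 0,"dy": 0,"dz": -4,"spin": 0,"gripper": 0.8},{"dx": 0,"dy": -3,"dz": -3,"spin": 0,"gripper": 0.8},{"dx": 0,"dy": 0,"dz": 0,"spin": 0,"gripper": 0.8}]}}

```text
time: 23.3
ee_pos: [0.4622, -0.2226, 0.2364]
orientation: [0.992, -0.123, 0.005, 0.001]
ft_force: [0.5, -0.9, 1.0]
gripper_width: 0.0684
```

```bash
python3 - <<'E'
from h import *
o=manip.get_obs(); print(o["time"],o["ee_pos"],o["orientation"],o["ft_force"],o["gripper_width"])
d=manip.capture("wrist"); np.savez("w17.npz",**d)
cv2.imwrite("pics/w17c.png",cv2.resize(d["pixels"][80:290,230:450,::-1],None,fx=2.7,fy=2.7,interpolation=cv2.INTER_CUBIC))
m=manip.outline_of("gauge","wrist")[0]["pixels"]
P=cloud(d,m); P=P[(P[:,2]>.0615)&(P[:,2]<.068)]
a=np.radians(75.7); e=np.array([np.cos(a),np.sin(a)]); n=np.array([-e[1],e[0]])
s=P[:,:2]@e; t=P[:,:2]@n; print(s.min(),s.max(),np.median(t[s>-.1]),np.median(t[s<-.17]),np.median(P[s>-.1,2]),np.median(P[s<-.17,2]))
d=manip.capture("top"); cv2.imwrite("pics/top17.png",cv2.resize(d["pixels"][90:290,160:460,::-1],None,fx=2.6,fy=2.6,interpolation=cv2.INTER_CUBIC))
E
```

```text
23.3 [ 0.4622118  -0.22255537  0.23641276] [ 0.99234445 -0.12337898  0.00528553  0.00147825] [ 0.49274962 -0.90841503  0.9796522 ] 0.06840961262972098
-0.20217614841533696 -0.03041647871783759 -0.5021491687327477 -0.503064292888847 0.06456145756534018 0.06455355234124902
```

View pics/w17c.png

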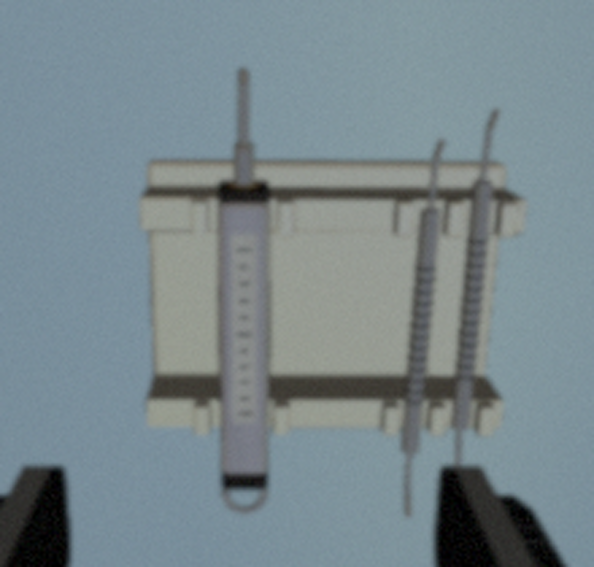

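View pics/top17.png

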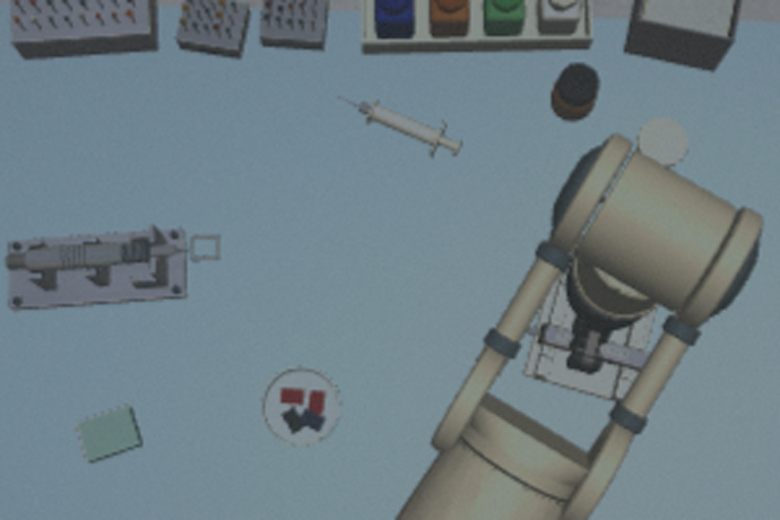

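>>> {"api": "send_rows", "payload": {"rows": [{"dx": 0,"dy": 0,"dz": 0,"spin": 0,"gripper": 0.8},{"dx": 0,"dy": 0,"dz": 0,"spin": 0,"gripper": 0.8}]}}

```text
time: 23.65
ee_pos: [0.4596, -0.2239, 0.2273]
orientation: [0.992, -0.125, -0.001, -0.0]
ft_force: [-0.4, 0.3, -0.0]
gripper_width: 0.0682
```

```bash
python3 -c "
from bench import manip
print(manip.sign_off())"
```

```text
the job is handed in; nothing more can be done
None
```

I carried out the pull check and handed the job in at about 23.7 s. The chuck held the mandrel.

- **Pull:** I hooked the gauge into the loop and drew it in line with the handpiece until the band stood at the mouth. From the picture the rod was drawn out about 29 to 30 mm, at about 15 N. Two pictures 1.25 s apart, with no motion in between, showed the band in the same place.
- **Spring force:** It read slightly under the nominal 15.5 N for the band's middle, which points to about 28 to 29 mm. That is still inside the 26 to 34 mm range.
- **Return:** I eased the rod home in steps of 3 mm or less, unhooked, and laid the gauge back where I had gripped it.
- **Last checks:** The gauge lies level in its slot between the teeth with the rod home. Its rear end is where it was before, and it sits about 2 mm to the side by measurement, near the camera's accuracy. The other things look unmoved, though the arm hid part of the rest in the final top view. The handpiece is a few millimetres nearer its stop, as the pull intends. No check failed.

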